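# Reset the printer farm's interlock with its two-key console

### The job

Push the orange sliding guard on the grey console all the way to the back of the console (away from the robot), to uncover the two blue reset buttons. Then press both blue buttons fully down together, one with each fingertip, hold them both down for at least two seconds, and let them come up again, leaving the guard open. Do not press the red stop button or disturb the loose things standing about, and pinch or lift nothing.

Things in the scene. Friction and masses are not known exactly. Their poses are not given: they have to be found in the camera images.
- console: Grey control console with a dark top plate, fixed to the bench, 250 (x) x 280 (y) x 55 mm high. Origin at the centre of its underside; its x axis points from its front edge (nearest the robot) to its back, y to its left, z up. In its frame the blue buttons stand at x -35, y +70 and y +10 mm, the red stop button at x -35, y -85 mm. A small loose green vase stands on its top plate at about x +65, y -82 mm.
- guard (a joint): Travel of the orange guard in m: 0 = shut over the blue buttons, 0.080 = fully open (end stop). It slides along the console's +x and stays where it is left; it takes about 3 N to slide. It starts between 0 and 0.020.
- guard_front (a point): Centre of the guard's front face, 92 mm above the bench; moves with the guard. The guard is an orange hood over both blue buttons, 88 (x) x 120 mm (y), centred midway between them (console y +40), its top 109 mm above the bench. Push this face towards console +x, above the button tops (77 mm above the bench), which come out in front of it. The face is at console x = -79 mm + joint.
- reset_left_top (a point): Centre of the top of the left blue reset button: round cap of 26 mm diameter on a black collar of 42 mm diameter, 22 mm above the console's top plate (77 mm above the bench) when up, the collar 12 mm above the plate. Moves with the button. The two blue buttons are 60 mm apart centre to centre along the console's y.
- reset_right_top (a point): Centre of the top of the right blue reset button, the same as the left one.
- reset_left (a joint): How far the left blue button is pressed, m: 0 = up, 0.006 = fully down. It springs back; about 0.8 N starts it and 2.5 N takes it fully down.
- reset_right (a joint): How far the right blue button is pressed, the same as the left one.
- stop_top (a point): Centre of the top of the red stop button, round cap of 32 mm diameter on a yellow collar of 48 mm diameter, 77 mm above the bench. Not to be pressed.
- stop (a joint): How far the red stop button is pressed, m: 0 = up, 0.006 = fully down.
- vase: Loose green printed vase, 42 mm wide, 48 mm high, standing on the console's top plate, right of the guard. Origin at the centre of its underside. Leave it.
- jar: Loose clear jar with a white cap, 52 mm wide, 60 mm high, on the bench left of the console. Origin at the centre of its underside. Leave it.
- bracket: Loose red printed angle bracket, 60 x 40 x 50 mm high, on the bench right of the console. Origin at the centre of its underside. Leave it.
- spool: Loose filament spool lying flat, 196 mm across, 65 mm high. Origin at the centre of its underside. Leave it.
- scraper: Loose scraper with a red handle lying on the bench behind the console. Leave it.
- driver: Loose screwdriver with a blue handle lying on the bench. Leave it.
- cleaner: Loose white bottle, 64 mm wide, 170 mm high. Origin at the centre of its underside. Leave it.

How it is judged:
On the way, in this order (a step that is already met when the one before it is completed fails the run):
1. the guard is pushed fully open (value of joint guard above 0.072 m), for 0.2 s.
2. both blue buttons are held fully down together by the fingers for two seconds, the guard open (value of joint each of reset_left, reset_right above 0.005 m and contact force between the fingers and reset_left above 0.3 N and contact force between the fingers and reset_right above 0.3 N and value of joint guard above 0.07 m), for 1.9 s.
3. both blue buttons are let up (value of joint each of reset_left, reset_right below 0.001 m), for 0.2 s.
At the end, for the whole second after the job is handed in: The guard stands open (at least 70 of its 80 mm), both blue buttons are up again (within 1 mm) after having been held down together (at least 5 of 6 mm) for 1.9 s, and the red button is up (all of step 3 and value of joint guard above 0.07 m and value of joint stop below 0.001 m); the robot touches nothing.
It fails at once if the red stop button is pressed (more than 2 mm) (value of joint stop above 0.002 m).
It fails at once if one blue button is fully down while the other is still up: they must go together ((value of joint reset_left above 0.0052 m and value of joint reset_right below 0.0005 m) or (value of joint reset_right above 0.0052 m and value of joint reset_left below 0.0005 m)).
It fails at once if a loose thing is shifted by more than 20 mm, lifted or knocked over (distance of any of vase, jar, bracket, spool, scraper, driver, cleaner from where it was at the start of the episode above 0.02 m or angle between any of vase, jar, bracket, cleaner's own z axis and vertical above 0.5 rad).
It also fails if it takes over 45 s, if anything falls off the work surface, if the arm or the gripper's body presses on something with over 40 N, if the wrist force passes 120 N, or if a joint passes its speed limit or range.

### The arm

A 6-joint arm with a two-finger parallel gripper is mounted at the origin on the work surface. World frame = base frame: x ahead of the robot, y to its left, z up, the work surface at z = 0. Lengths are in m, angles in rad, forces in N, time in s.
With the tool pointing down it reaches from about 0.25 to 0.775 m from the base axis. Payload 4 kg.
Tool frame: the origin (TCP) lies between the finger pads; the fingertips stand 17 mm ahead of it and the grasp point (between the pads) lies 2 mm behind it; z points along the fingers, x is the direction in which the jaws open and shut, and the axes are right-handed (so a half turn about z gives the same grasp; the last joint's range is limited). The gripper opens to 94 mm and grips with 3 to 60 N. Pads are 16 mm wide; open, the fingers measure 119 mm over their backs; the gripper's body (75 mm by 177 mm) begins 78 mm behind the grasp point.
Start: joints at [-1.241, 0.087, 1.371, -0, 1.684, -0.103], TCP at [0.231, -0.499, 0.223] pointing down, gripper open.
Joint ranges: [-3.1, 3.1], [-0.76, 2.03], [0.27, 2.55], [-1.08, 4.22], [0.17, 2.65], [-2.57, 2.57]. Speed limits (rad/s): [2.79, 2.79, 3.14, 3.14, 3.14, 3.14].

### API

Orientations are given as a rotation vector (axis times angle).
In Python, from bench import get_obs, read_camera, ticket gives the robot as it stands.
- The arm moves only by the tool send_rows, never from a script. Its argument "steps" is a list of rows, each an object of numbers: "tx", "ty", "tz": the shift along the world's x, y, z in m; "spin": the turn about the world's z in degrees. A call has exactly 10 rows; each row shifts and turns the commanded pose from where the row before left it; what a row does not reach is not made up. A row lasts 1/8 s, in which the tool goes at most 62.5 mm and 10.7 degrees, less where a joint would pass 70% of its speed; a pose out of reach is approached as far as the arm can. A call with a gripper value outside its range is refused whole. "fingers" is the finger opening in m, from 0 to 0.094, set as the call begins (left out, the last holds). The fingers move at their own pace and stop on an object; "squeeze" is the grip in N (left out, the last holds). Time passes only in rows, so rows that do not move let the fingers close, or fill a call up. It gives the time, the measured TCP pose, the force and the opening at its end, in the units of the state.
- get_obs(): the state, without advancing time (a new reading comes with each control period).
- read_camera(name): name is "side" or "top" or "wrist"; returns a dict with "img" (400x640x3 uint8, blue, green, red), "fx", "fy", "cx", "cy" (pixels), "position" and "orientation" of the camera in the world. Camera axes: x right, y down, z forward; pixel columns grow to the right and rows downward; lengths in m; the calibration is good to about 2 mm. A picture is of the moment at which its call begins. There is no depth.
- ticket.job_done(): hands the job in, once; it reports no verdict.
The state is a dict: "t": time; "joints": joint angles; "qd": joint speeds; "effort": joint torques, N m; "position": TCP position; "tcp_rot": TCP orientation; "contact_force": force on the tool from outside, world axes, zero at the start; "wrist_torque": the same for the moment, N m; "grip_width": finger opening in m.
Only numpy, scipy, OpenCV 4.12 (cv2) and the standard library are available. Lean on these libraries where they do the work, as an engineer would, in place of code of your own. Each camera call takes 0.05 s, during which the arm holds its last target.

## Working session

There is one attempt and no reset: what is moved stays moved. The work goes in short steps, Python scripts to look and compute and a tool call to move; the robot and the scene stay as the last step left them, time stands still between calls to the robot, and variables do not carry over. Pictures are saved under pics/ and viewed, and the job is handed in when it is done.

Besides the shell and the picture viewer there is one more tool, called after "Emit:" in YAML: its name, and indented under it one key for each argument. send_rows: Moves the arm, as the interface text tells. Its arguments: {"type":"object","properties":{"steps":{"type":"array","items":{"type":"object","properties":{"tx":{"type":"number"},"ty":{"type":"number"},"tz":{"type":"number"},"spin":{"type":"number"}}}},"fingers":{"type":"number"},"squeeze":{"type":"number"}},"required":["steps"]}

```bash
mkdir -p pics
python3 - <<'E'
from bench import get_obs, read_camera
import cv2,pickle
o=get_obs(); print(o['t'],o['position'],o['tcp_rot'],o['contact_force'],o['grip_width'])
for n in ("top","side"):
    c=read_camera(n); cv2.imwrite(f"pics/{n}0.png",c['img']); pickle.dump(c,open(f"{n}.pkl","wb"))
    print(n,c['fx'],c['fy'],c['cx'],c['cy'],c['position'],c['orientation'])
E
```

```text
0.0 [ 0.23048163 -0.49882071  0.22132783] [-2.6454334   1.69200883  0.00265512] [-0.60840508 -0.0316991   0.24662705] 0.09392797936699061
top 419.6450581099261 419.6450581099261 324.0201208623512 199.27441562780245 [ 3.21725146e-01 -4.31138426e-04  1.29602500e+00] [-2.12598996  2.09547151 -0.22758669]
side 400.21087596071555 400.21087596071555 322.9505026745546 203.8798975229149 [-0.09685948  1.08569831  0.82764012] [-0.69916787  2.38373199 -1.39382986]
```

View pics/top0.png

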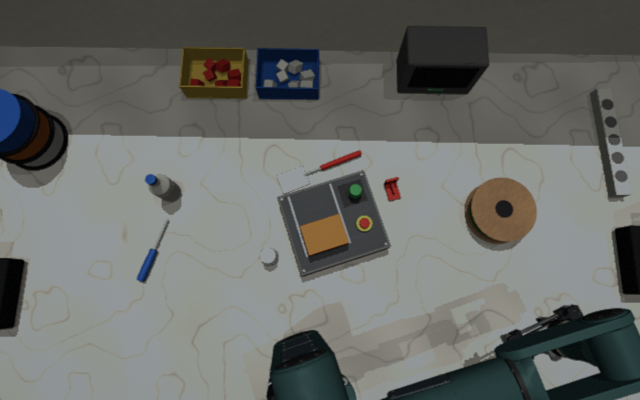

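View pics/side0.png

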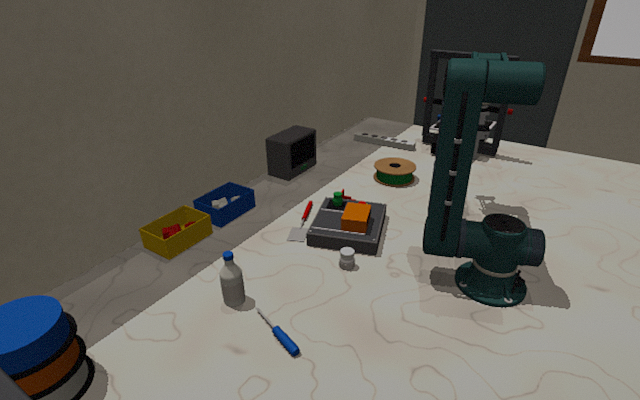

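Run:
```python
import cv2
i=cv2.imread("pics/top0.png")[160:285,265:410]
cv2.imwrite("pics/top0c.png",cv2.resize(i,None,fx=5,fy=5,interpolation=cv2.INTER_CUBIC)[:600])
i=cv2.imread("pics/side0.png")[180:260,295:400]
cv2.imwrite("pics/side0c.png",cv2.resize(i,None,fx=7,fy=7,interpolation=cv2.INTER_CUBIC)[:600])
```

```text
(no output)
```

View pics/top0c.png

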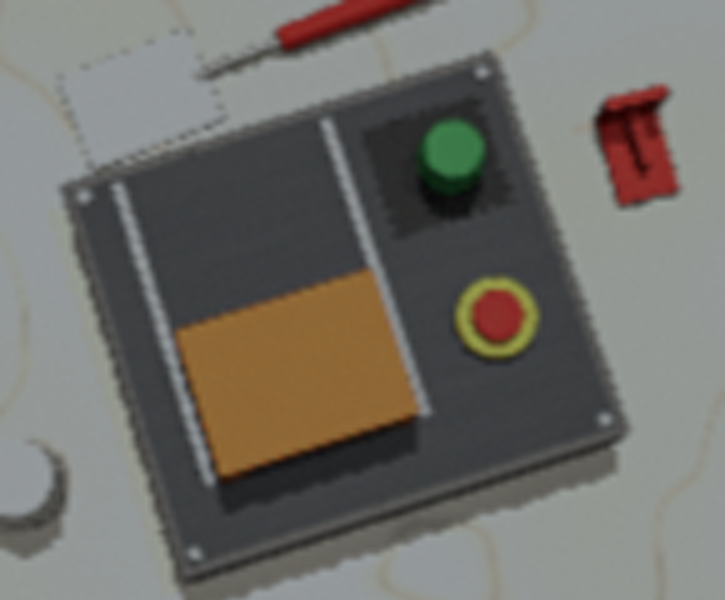

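View pics/side0c.png

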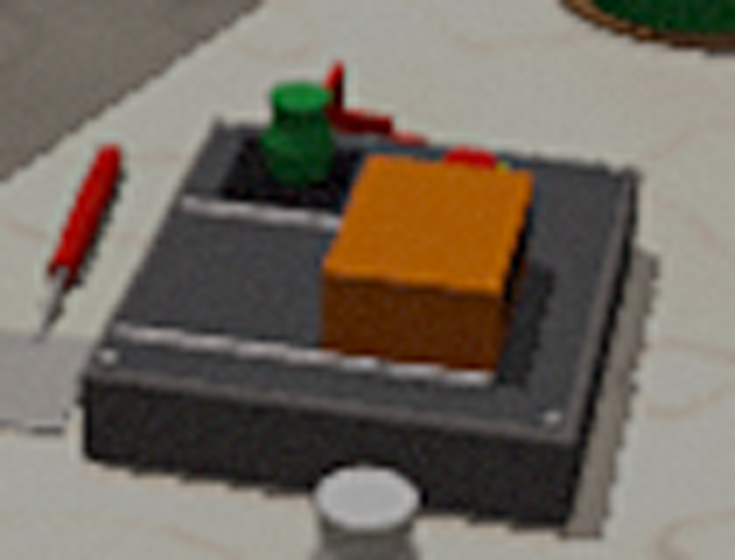

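```bash
cat > h.py <<'E'
import numpy as np,cv2
from scipy.spatial.transform import Rotation as R
def proj(c,P):
    m=R.from_rotvec(c['orientation']).as_matrix()
    q=(np.asarray(P)-c['position'])@m
    return np.c_[c['fx']*q[:,0]/q[:,2]+c['cx'],c['fy']*q[:,1]/q[:,2]+c['cy']]
def ray(c,uv,z):
    m=R.from_rotvec(c['orientation']).as_matrix()
    d=m@np.array([(uv[0]-c['cx'])/c['fx'],(uv[1]-c['cy'])/c['fy'],1])
    return np.array(c['position'])+d*(z-c['position'][2])/d[2]
def w(p,pts):
    pts=np.asarray(pts,float);c,s=np.cos(p[2]),np.sin(p[2])
    return np.c_[p[0]+c*pts[:,0]-s*pts[:,1],p[1]+s*pts[:,0]+c*pts[:,1],pts[:,2]]
E
python3 - <<'E'
from h import *; import pickle
from scipy.optimize import least_squares
T=pickle.load(open("top.pkl","rb"));S=pickle.load(open("side.pkl","rb"))
un=lambda a,s,o:(np.array(a,float)+.5)/s-.5+np.array(o)
# order: console BL BR FR FL, guard BL BR FR FL
t=un([(64,187),(492,55),(627,432),(185,575),(178,329),(370,268),(420,412),(222,477),(498,315)],5,(265,160))
s=un([(85,375),(218,122),(635,172),(572,438),(325,275),(372,155),(532,173),(502,285)],7,(295,180))
def P(p):
    g=p[3]
    return w(p,[(.125,.14,.055),(.125,-.14,.055),(-.125,-.14,.055),(-.125,.14,.055),
     (.009+g,.1,.109),(.009+g,-.02,.109),(-.079+g,-.02,.109),(-.079+g,.1,.109),(-.035,-.085,.077)])
ft=lambda p:(proj(T,P(p))-t).ravel()
fs=lambda p:(proj(S,P(p)[:8])-s).ravel()
for f in (ft,fs,lambda p:np.r_[ft(p),fs(p)]):
    r=least_squares(f,[.43,0,.2,.01],loss='soft_l1'); print(r.x.round(4),np.degrees(r.x[2]).round(2),np.abs(f(r.x)).max().round(2),f(r.x).reshape(-1,2).round(1).tolist())
p=r.x
print(w(p,[(-.079+p[3],.04,.092),(-.035,.07,.077),(-.035,.01,.077),(-.035,.04,.077),(-.035,-.085,.077)]).round(4))
E
```

```text
[ 0.5223 -0.0301  0.3294  0.0008] 18.87 1.7 [[-1.2, -0.5], [0.5, -1.6], [1.4, 0.4], [-0.7, 1.7], [-0.9, 0.3], [0.5, -0.3], [0.4, -0.0], [-0.4, 0.2], [0.3, -0.3]]
[ 5.216e-01 -3.480e-02  3.304e-01 -1.000e-04] 18.93 1.0 [[-1.0, -0.1], [-0.9, -0.7], [0.9, -1.0], [0.9, 0.5], [-0.1, -0.8], [-0.3, 0.0], [0.5, 0.1], [-0.1, 0.9]]
[ 5.218e-01 -3.110e-02  3.298e-01  2.000e-04] 18.89 1.86 [[-0.9, -0.3], [0.8, -1.4], [1.7, 0.6], [-0.3, 1.9], [-0.5, 0.6], [0.9, 0.0], [0.8, 0.3], [0.0, 0.5], [0.6, -0.1], [-1.7, 0.4], [-1.4, -0.4], [0.5, -0.6], [0.3, 1.0], [-0.9, -0.3], [-0.9, 0.4], [-0.1, 0.5], [-0.8, 1.4]]
[[ 0.4343 -0.0188  0.092 ]
 [ 0.4661  0.0238  0.077 ]
 [ 0.4855 -0.033   0.077 ]
 [ 0.4758 -0.0046  0.077 ]
 [ 0.5163 -0.1229  0.077 ]]
```

Emit:
send_rows:
  fingers: 0.0475
  steps:
    - {"tx": 0.0165, "ty": 0.046, "spin": -0.6}
    - {"tx": 0.0165, "ty": 0.046, "spin": -0.6}
    - {"tx": 0.0165, "ty": 0.046, "spin": -0.6}
    - {"tx": 0.0165, "ty": 0.046, "spin": -0.6}
    - {"tx": 0.0165, "ty": 0.046, "spin": -0.6}
    - {"tx": 0.0165, "ty": 0.046, "spin": -0.6}
    - {"tx": 0.0165, "ty": 0.046, "spin": -0.6}
    - {"tx": 0.0165, "ty": 0.046, "spin": -0.6}
    - {"tx": 0.0165, "ty": 0.046, "spin": -0.6}
    - {"tx": 0.0165, "ty": 0.046, "spin": -0.4}

```text
schema error: expected keys tx, ty, tz, spin
```

Emit:
send_rows:
  fingers: 0.0475
  squeeze: 10
  steps:
    - {"tx": 0.0165, "ty": 0.046, "tz": 0, "spin": -0.6}
    - {"tx": 0.0165, "ty": 0.046, "tz": 0, "spin": -0.6}
    - {"tx": 0.0165, "ty": 0.046, "tz": 0, "spin": -0.6}
    - {"tx": 0.0165, "ty": 0.046, "tz": 0, "spin": -0.6}
    - {"tx": 0.0165, "ty": 0.046, "tz": 0, "spin": -0.6}
    - {"tx": 0.0165, "ty": 0.046, "tz": 0, "spin": -0.6}
    - {"tx": 0.0165, "ty": 0.046, "tz": 0, "spin": -0.6}
    - {"tx": 0.0165, "ty": 0.046, "tz": 0, "spin": -0.6}
    - {"tx": 0.0165, "ty": 0.046, "tz": 0, "spin": -0.6}
    - {"tx": 0.0165, "ty": 0.046, "tz": 0, "spin": -0.4}

```text
t: 1.35
position: [0.3957, -0.0377, 0.2222]
tcp_rot: [2.557, -1.825, -0.0]
contact_force: [0.7, -0.3, 0.5]
grip_width: 0.0473
```

Run:
```python
from bench import read_camera,get_obs
from h import *
import pickle
c=read_camera("wrist"); pickle.dump(c,open("w1.pkl","wb")); i=c['img'].copy()
p=[.5218,-.0311,.3298,0]
Q=w(p,[(-.079,.1,.109),(-.079,-.02,.109),(-.125,.14,.055),(-.125,-.14,.055),(-.035,-.085,.077)])
print(proj(c,Q).round(1),c['position'],c['orientation'],get_obs()['position'])
for u,v in proj(c,Q): cv2.circle(i,(int(u),int(v)),4,(255,255,0),1)
cv2.imwrite("pics/w1.png",i)
```

```text
[[246.6 161.1]
 [372.7 161.4]
 [225.2 195.9]
 [464.3 196.5]
 [432.4 115.1]] [ 0.46170755 -0.0150178   0.38486801] [ 2.39244113 -1.70549925 -0.20719517] [ 0.39686205 -0.03255927  0.22210476]
```

View pics/w1.png

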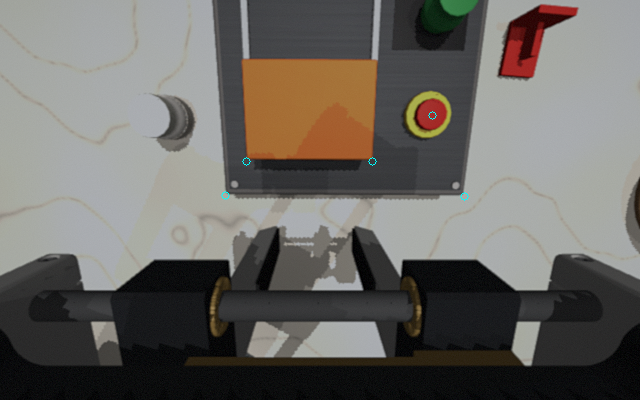

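Emit:
send_rows:
  fingers: 0.0475
  squeeze: 10
  steps:
    - {"tx": 0, "ty": 0.001, "tz": -0.02, "spin": 0}
    - {"tx": 0, "ty": 0, "tz": -0.025, "spin": 0}
    - {"tx": 0, "ty": 0, "tz": -0.025, "spin": 0}
    - {"tx": 0, "ty": 0, "tz": -0.025, "spin": 0}
    - {"tx": 0, "ty": 0, "tz": -0.015, "spin": 0}
    - {"tx": 0, "ty": 0, "tz": -0.007, "spin": 0}
    - {"tx": 0.0057, "ty": 0.002, "tz": 0, "spin": 0}
    - {"tx": 0.0057, "ty": 0.002, "tz": 0, "spin": 0}
    - {"tx": 0.0057, "ty": 0.002, "tz": 0, "spin": 0}
    - {"tx": 0, "ty": 0, "tz": 0, "spin": 0}

```text
t: 2.65
position: [0.4135, -0.0322, 0.106]
tcp_rot: [-2.558, 1.824, -0.001]
contact_force: [-0.5, -0.0, 0.4]
grip_width: 0.0474
```

Run:
```python
from bench import get_obs,read_camera
for k in range(4):
    print(get_obs()['position'],get_obs()['contact_force']); read_camera("top")
c=read_camera("side")
import cv2
cv2.imwrite("pics/s2.png",cv2.resize(c['img'][150:270,280:440],None,fx=5,fy=5,interpolation=cv2.INTER_CUBIC))
```

```text
[ 0.41348316 -0.03219117  0.10596116] [-0.45314523 -0.04693167  0.44055933]
[ 0.41314243 -0.03220572  0.10577635] [0.18971587 0.0467214  0.16787382]
[ 0.41291264 -0.03223536  0.1056576 ] [-0.44960413 -0.56629737  0.31817854]
[ 0.41276414 -0.03227979  0.10554936] [-0.70178938 -0.31391047 -0.47791973]
```

View pics/s2.png

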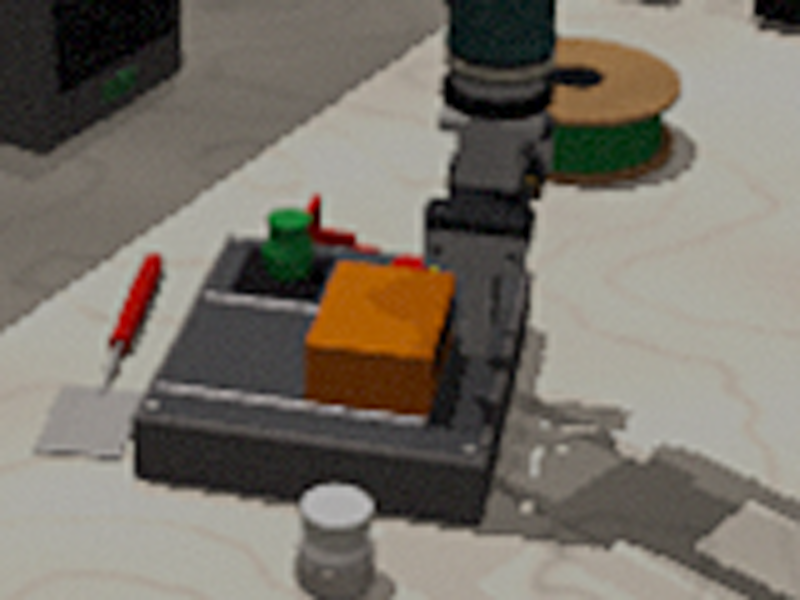

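Emit:
send_rows:
  fingers: 0.0475
  squeeze: 10
  steps:
    - {"tx": 0.004, "ty": 0.0072, "tz": 0, "spin": 0}
    - {"tx": 0.0087, "ty": 0.003, "tz": 0, "spin": 0}
    - {"tx": 0.0087, "ty": 0.003, "tz": 0, "spin": 0}
    - {"tx": 0.0087, "ty": 0.003, "tz": 0, "spin": 0}
    - {"tx": 0.0087, "ty": 0.003, "tz": 0, "spin": 0}
    - {"tx": 0.0087, "ty": 0.003, "tz": 0, "spin": 0}
    - {"tx": 0.0087, "ty": 0.003, "tz": 0, "spin": 0}
    - {"tx": 0.0087, "ty": 0.003, "tz": 0, "spin": 0}
    - {"tx": 0.0087, "ty": 0.003, "tz": 0, "spin": 0}
    - {"tx": 0.0087, "ty": 0.003, "tz": 0, "spin": 0}

```text
t: 4.15
position: [0.4957, 0.0019, 0.1054]
tcp_rot: [2.557, -1.824, 0.0]
contact_force: [-2.4, -0.9, 1.5]
grip_width: 0.0474
```

Emit:
send_rows:
  fingers: 0.0475
  squeeze: 10
  steps:
    - {"tx": 0.0028, "ty": 0.001, "tz": 0, "spin": 0}
    - {"tx": 0.0019, "ty": 0.0006, "tz": 0, "spin": 0}
    - {"tx": 0.0019, "ty": 0.0006, "tz": 0, "spin": 0}
    - {"tx": 0.0009, "ty": 0.0003, "tz": 0, "spin": 0}
    - {"tx": 0.0009, "ty": 0.0003, "tz": 0, "spin": 0}
    - {"tx": 0, "ty": 0, "tz": 0, "spin": 0}
    - {"tx": 0, "ty": 0, "tz": 0, "spin": 0}
    - {"tx": 0, "ty": 0, "tz": 0, "spin": 0}
    - {"tx": 0, "ty": 0, "tz": 0, "spin": 0}
    - {"tx": 0, "ty": 0, "tz": 0, "spin": 0}

```text
t: 5.4
position: [0.5016, 0.0039, 0.1054]
tcp_rot: [2.554, -1.823, -0.004]
contact_force: [-7.3, -3.0, 3.3]
grip_width: 0.0475
```

Emit:
send_rows:
  fingers: 0.0475
  squeeze: 10
  steps:
    - {"tx": -0.0047, "ty": -0.0015, "tz": 0, "spin": 0}
    - {"tx": -0.0095, "ty": -0.0032, "tz": 0.005, "spin": 0}
    - {"tx": -0.0095, "ty": -0.0032, "tz": 0.015, "spin": 0}
    - {"tx": -0.0095, "ty": -0.0032, "tz": 0.015, "spin": 0}
    - {"tx": -0.0142, "ty": -0.0049, "tz": 0.015, "spin": 0}
    - {"tx": -0.0142, "ty": -0.0049, "tz": 0.015, "spin": 0}
    - {"tx": -0.0142, "ty": -0.0049, "tz": 0.015, "spin": 0}
    - {"tx": -0.0142, "ty": -0.0049, "tz": 0.01, "spin": 0}
    - {"tx": 0, "ty": 0, "tz": 0, "spin": 0}
    - {"tx": 0, "ty": 0, "tz": 0, "spin": 0}

```text
t: 6.65
position: [0.4134, -0.026, 0.1953]
tcp_rot: [-2.557, 1.825, 0.0]
contact_force: [0.2, -0.6, -0.1]
grip_width: 0.0473
```

Run:
```python
from bench import read_camera,get_obs
from h import *
import pickle
p=[.5218,-.0311,.3298,0]
Q=w(p,[(-.035,.07,.077),(-.035,.01,.077),(-.035,-.085,.077),(.001,.1,.109),(.001,-.02,.109)])
c=read_camera("wrist"); pickle.dump(c,open("w2.pkl","wb")); i=c['img'].copy(); q=proj(c,Q)
print(q.round(1),get_obs()['position'])
x0,y0=int(q[:,0].min())-40,max(0,int(q[:,1].min())-40)
i=i[y0:y0+150,x0:x0+260]; i=cv2.resize(i,None,fx=3,fy=3,interpolation=cv2.INTER_CUBIC)
for u,v in q: cv2.circle(i,(int((u-x0)*3+1),int((v-y0)*3+1)),5,(255,255,0),1)
cv2.imwrite("pics/w2.png",i); print(x0,y0)
c=read_camera("top"); pickle.dump(c,open("t2.pkl","wb")); q=proj(c,Q)
x0,y0=270,165;i=cv2.resize(c['img'][y0:y0+115,x0:x0+140],None,fx=5,fy=5,interpolation=cv2.INTER_CUBIC)
for u,v in q: cv2.circle(i,(int((u-x0)*5+2),int((v-y0)*5+2)),5,(255,255,0),1)
cv2.imwrite("pics/t2.png",i)
```

```text
[[283.8 135.8]
 [347.  136. ]
 [447.1 136.3]
 [241.6  90.8]
 [389.4  91.2]] [ 0.41342138 -0.02589605  0.194948  ]
201 50
```

View pics/w2.png

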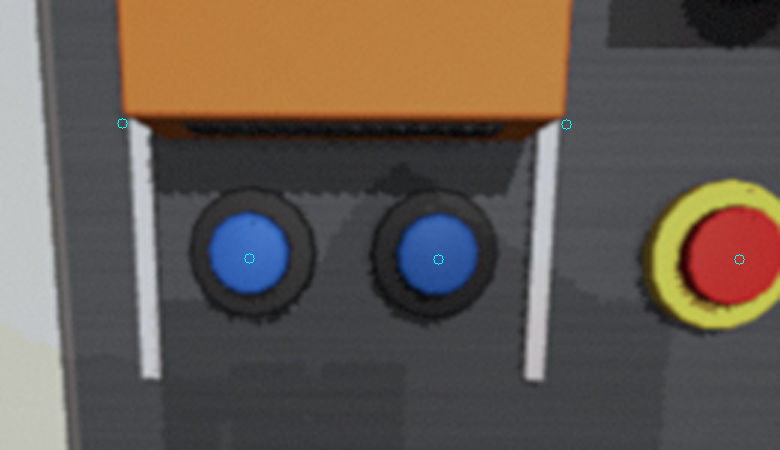

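View pics/t2.png

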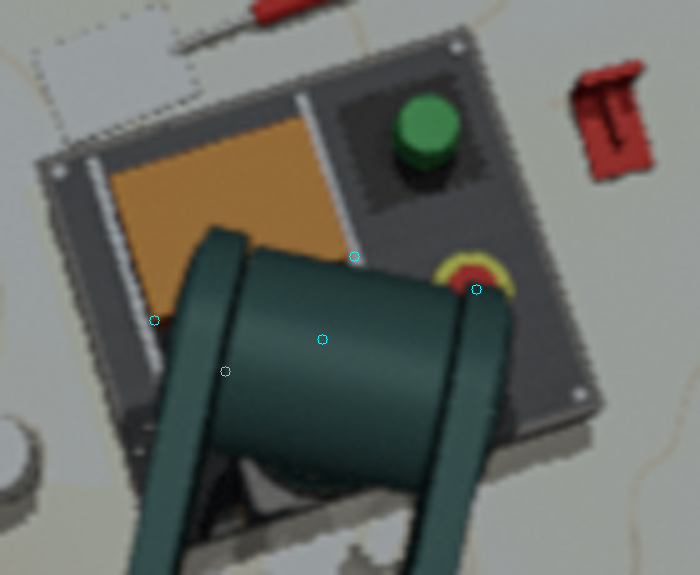

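Emit:
send_rows:
  fingers: 0.0475
  squeeze: 10
  steps:
    - {"tx": 0.0127, "ty": 0.0042, "tz": -0.01, "spin": 0}
    - {"tx": 0.0127, "ty": 0.0042, "tz": -0.01, "spin": 0}
    - {"tx": 0.0127, "ty": 0.0043, "tz": -0.01, "spin": 0}
    - {"tx": 0.0127, "ty": 0.0043, "tz": -0.01, "spin": 0}
    - {"tx": 0.0126, "ty": 0.0042, "tz": -0.016, "spin": 0}
    - {"tx": 0, "ty": 0, "tz": -0.015, "spin": 0}
    - {"tx": 0, "ty": 0, "tz": -0.013, "spin": 0}
    - {"tx": 0, "ty": 0, "tz": -0.007, "spin": 0}
    - {"tx": 0, "ty": 0, "tz": 0, "spin": 0}
    - {"tx": 0, "ty": 0, "tz": 0, "spin": 0}

```text
t: 8.0
position: [0.4772, -0.0049, 0.1052]
tcp_rot: [-2.557, 1.824, -0.002]
contact_force: [-0.6, -0.3, 1.2]
grip_width: 0.0475
```

Run:
```python
from bench import read_camera,get_obs
from h import *
c=read_camera("side");print(get_obs()['position'],get_obs()['contact_force'])
cv2.imwrite("pics/s3.png",cv2.resize(c['img'][190:250,330:400],None,fx=9,fy=9,interpolation=cv2.INTER_CUBIC))
c=read_camera("wrist"); cv2.imwrite("pics/w3.png",c['img'])
```

```text
[ 0.47731404 -0.00497334  0.1053215 ] [0.30359271 0.00847396 0.48236795]
```

View pics/s3.png

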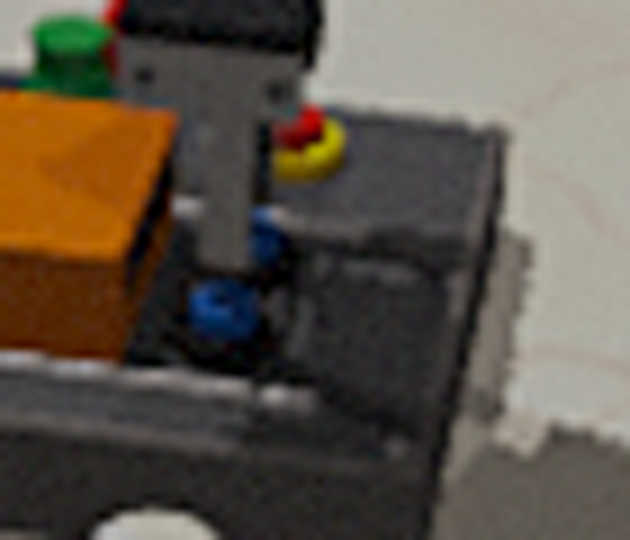

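View pics/w3.png

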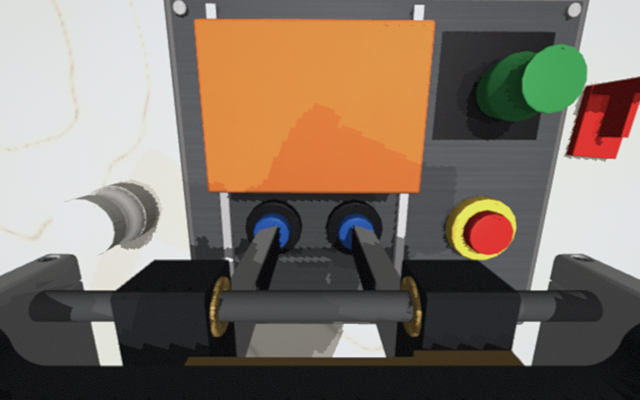

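Emit:
send_rows:
  fingers: 0.0475
  squeeze: 10
  steps:
    - {"tx": 0, "ty": 0, "tz": -0.005, "spin": 0}
    - {"tx": 0, "ty": 0, "tz": -0.003, "spin": 0}
    - {"tx": 0, "ty": 0, "tz": -0.002, "spin": 0}
    - {"tx": 0, "ty": 0, "tz": -0.002, "spin": 0}
    - {"tx": 0, "ty": 0, "tz": -0.002, "spin": 0}
    - {"tx": 0, "ty": 0, "tz": -0.002, "spin": 0}
    - {"tx": 0, "ty": 0, "tz": -0.002, "spin": 0}
    - {"tx": 0, "ty": 0, "tz": -0.001, "spin": 0}
    - {"tx": 0, "ty": 0, "tz": 0, "spin": 0}
    - {"tx": 0, "ty": 0, "tz": 0, "spin": 0}

```text
t: 9.35
position: [0.4768, -0.0048, 0.0881]
tcp_rot: [-2.558, 1.824, -0.001]
contact_force: [-7.7, 1.5, 14.0]
grip_width: 0.0474
```

Run:
```python
from bench import read_camera,get_obs
from h import *
o=get_obs();print(o['position'],o['contact_force'],o['wrist_torque'])
c=read_camera("side")
cv2.imwrite("pics/s4.png",cv2.resize(c['img'][190:250,330:400],None,fx=9,fy=9,interpolation=cv2.INTER_CUBIC))
```

```text
[ 0.4768144  -0.00476966  0.08812121] [-7.74412571  1.52884782 13.95768954] [0.15304338 1.41133277 0.00609303]
```

View pics/s4.png

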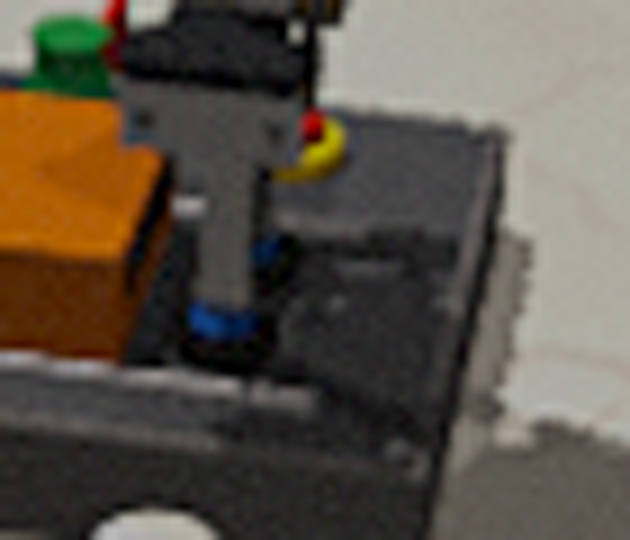

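Emit:
send_rows:
  fingers: 0.0475
  squeeze: 10
  steps:
    - {"tx": 0, "ty": 0, "tz": -0.0005, "spin": 0}
    - {"tx": 0, "ty": 0, "tz": 0, "spin": 0}
    - {"tx": 0, "ty": 0, "tz": 0, "spin": 0}
    - {"tx": 0, "ty": 0, "tz": 0, "spin": 0}
    - {"tx": 0, "ty": 0, "tz": 0, "spin": 0}
    - {"tx": 0, "ty": 0, "tz": 0, "spin": 0}
    - {"tx": 0, "ty": 0, "tz": 0, "spin": 0}
    - {"tx": 0, "ty": 0, "tz": 0, "spin": 0}
    - {"tx": 0, "ty": 0, "tz": 0, "spin": 0}
    - {"tx": 0, "ty": 0, "tz": 0, "spin": 0}

```text
t: 10.65
position: [0.4768, -0.0048, 0.0881]
tcp_rot: [-2.558, 1.824, -0.001]
contact_force: [-8.0, 1.9, 17.0]
grip_width: 0.0474
```

Emit:
send_rows:
  fingers: 0.0475
  squeeze: 10
  steps:
    - {"tx": 0, "ty": 0, "tz": 0, "spin": 0}
    - {"tx": 0, "ty": 0, "tz": 0, "spin": 0}
    - {"tx": 0, "ty": 0, "tz": 0, "spin": 0}
    - {"tx": 0, "ty": 0, "tz": 0, "spin": 0}
    - {"tx": 0, "ty": 0, "tz": 0, "spin": 0}
    - {"tx": 0, "ty": 0, "tz": 0, "spin": 0}
    - {"tx": 0, "ty": 0, "tz": 0, "spin": 0}
    - {"tx": 0, "ty": 0, "tz": 0, "spin": 0}
    - {"tx": 0, "ty": 0, "tz": 0, "spin": 0}
    - {"tx": 0, "ty": 0, "tz": 0, "spin": 0}

```text
t: 11.9
position: [0.4768, -0.0047, 0.0881]
tcp_rot: [-2.558, 1.824, -0.001]
contact_force: [-8.1, 0.0, 16.3]
grip_width: 0.0476
```

Run:
```python
from bench import read_camera,get_obs
from h import *
o=get_obs();print(o['t'],o['position'],o['contact_force'],o['wrist_torque'])
c=read_camera("wrist")
cv2.imwrite("pics/w5.png",cv2.resize(c['img'][170:300,190:430],None,fx=3,fy=3,interpolation=cv2.INTER_CUBIC))
```

```text
11.9 [ 0.47682742 -0.00474637  0.08806556] [-8.13518654e+00  2.65688901e-03  1.63061148e+01] [ 0.18192094  1.6354932  -0.04267679]
```

View pics/w5.png

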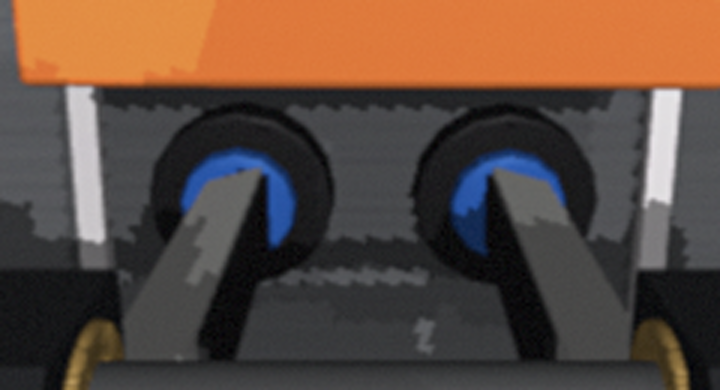

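Emit:
send_rows:
  fingers: 0.0475
  squeeze: 10
  steps:
    - {"tx": 0, "ty": 0, "tz": 0, "spin": 0}
    - {"tx": 0, "ty": 0, "tz": 0, "spin": 0}
    - {"tx": 0, "ty": 0, "tz": 0.003, "spin": 0}
    - {"tx": 0, "ty": 0, "tz": 0.003, "spin": 0}
    - {"tx": 0, "ty": 0, "tz": 0.004, "spin": 0}
    - {"tx": 0, "ty": 0, "tz": 0.01, "spin": 0}
    - {"tx": -0.0095, "ty": -0.0032, "tz": 0.02, "spin": 0}
    - {"tx": -0.0142, "ty": -0.0049, "tz": 0.02, "spin": 0}
    - {"tx": -0.0142, "ty": -0.0049, "tz": 0.02, "spin": 0}
    - {"tx": -0.0142, "ty": -0.0049, "tz": 0.02, "spin": 0}

```text
t: 13.2
position: [0.4247, -0.0229, 0.1859]
tcp_rot: [-2.557, 1.824, -0.002]
contact_force: [0.4, 0.1, 0.3]
grip_width: 0.0477
```

Emit:
send_rows:
  fingers: 0.0475
  squeeze: 10
  steps:
    - {"tx": -0.0142, "ty": -0.0049, "tz": 0.01, "spin": 0}
    - {"tx": 0, "ty": 0, "tz": 0, "spin": 0}
    - {"tx": 0, "ty": 0, "tz": 0, "spin": 0}
    - {"tx": 0, "ty": 0, "tz": 0, "spin": 0}
    - {"tx": 0, "ty": 0, "tz": 0, "spin": 0}
    - {"tx": 0, "ty": 0, "tz": 0, "spin": 0}
    - {"tx": 0, "ty": 0, "tz": 0, "spin": 0}
    - {"tx": 0, "ty": 0, "tz": 0, "spin": 0}
    - {"tx": 0, "ty": 0, "tz": 0, "spin": 0}
    - {"tx": 0, "ty": 0, "tz": 0, "spin": 0}

```text
t: 14.45
position: [0.4106, -0.0276, 0.195]
tcp_rot: [2.558, -1.824, 0.0]
contact_force: [-0.1, -0.9, 0.7]
grip_width: 0.0474
```

Run:
```python
from bench import read_camera,get_obs
import cv2
o=get_obs();print(o['t'],o['position'],o['contact_force'],abs(o['qd']).max())
c=read_camera("wrist"); cv2.imwrite("pics/w6.png",c['img'])
c=read_camera("side")
cv2.imwrite("pics/s6.png",cv2.resize(c['img'][150:270,280:440],None,fx=5,fy=5,interpolation=cv2.INTER_CUBIC))
```

```text
14.45 [ 0.41058714 -0.02761361  0.19504775] [-0.07976701 -0.87166514  0.69938503] 0.0014484754657206977
```

View pics/w6.png

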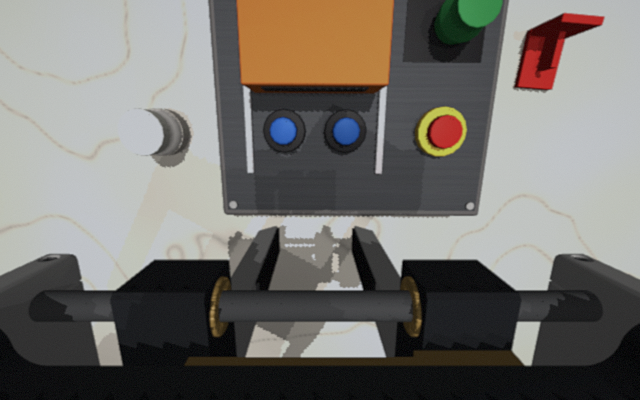

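View pics/s6.png

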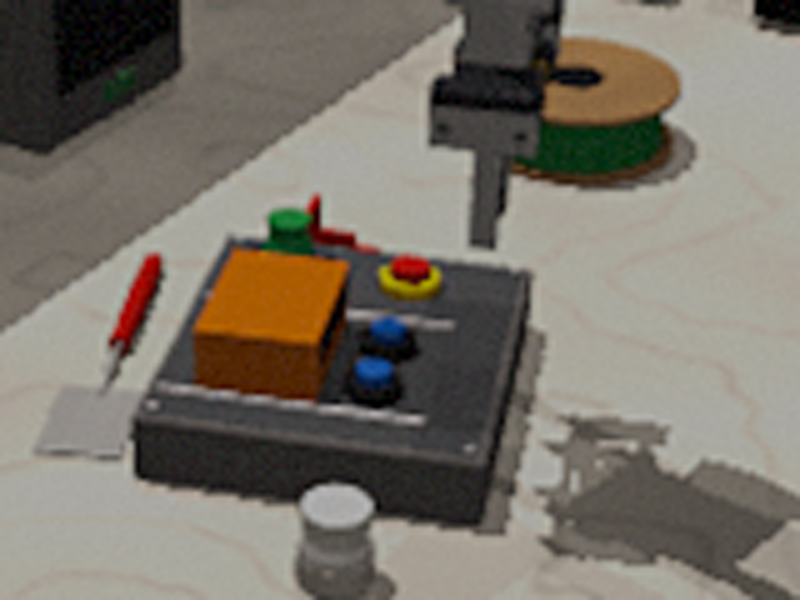

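The guard is open, both blue caps are up, the red button is up, nothing has shifted, and the arm stands clear.

```bash
python3 -c "
from bench import ticket
print(ticket.job_done())"
```

```text
the job is handed in; nothing more can be done
None
```

I pushed the guard fully open, pressed both blue buttons together with one fingertip each, let them up again, and handed the job in. The hand-in gives no verdict.

- **Guard:** I pushed until the arm met about 8 N, well above the 3 N sliding force. The finger position then put the guard at about 79 mm of its 80 mm travel, so at its end stop.
- **Buttons:** I held them down for about 2.7 s by the arm's clock. The tips stood about 5.9 mm below the caps' rest height. A further 0.5 mm commanded downward only raised the force from about 14 N to 17 N, so they were bottomed. I read no button joints directly.
- **Last checks:** The final pictures show the guard open, both blue caps up and the red button up. The vase, jar, bracket, spool and scraper look to be where they were. The cleaner and screwdriver were outside the last pictures, but the arm never went near them. The arm is clear, with contact force near zero (about 1 N of noise).
- **Disagreements:**
  - My fitted button positions were about 1.3 mm off the wrist picture, and I corrected for that before pressing.
  - There was a sideways force of about 8 N during the hold. I took it for fingertip friction and did not look into it further.

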